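# Check a centrifuge adapter on the gauge pin

## Task

Take the grey adapter that waits on the gauge plate and lower it straight down over the upright gauge pin to find out whether its bore goes all the way down onto the plate or stops on the pin's nose. Then stand it upright in the sorting tray: in the large compartment if it went fully down, in the small compartment if it stopped. Leave the other adapter, on the round black stand, where it is.

Things in the scene. Friction and masses are not known exactly. Their poses are not given: they have to be found in the camera images.
- adapter_a_center (a point): Centre of a grey plastic centrifuge adapter: closed-topped cylinder, 38 mm diameter, 70 mm tall, 90 g, standing mouth down (bore hidden below); this point is on its axis 35 mm above the rim; z up. One of two, alike outside: the one on the gauge plate is to be tested, the one on a round black stand, over 100 mm from the gauge, is a spare. Either may be sound (bore 26 mm wide, 55 deep) or faulty (9 mm).
- adapter_b_center (a point): Centre of a grey plastic centrifuge adapter: closed-topped cylinder, 38 mm diameter, 70 mm tall, 90 g, standing mouth down (bore hidden below); this point is on its axis 35 mm above the rim; z up. One of two, alike outside: the one on the gauge plate is to be tested, the one on a round black stand, over 100 mm from the gauge, is a spare. Either may be sound (bore 26 mm wide, 55 deep) or faulty (9 mm).
- gauge: Fixed bare aluminium plate 100 (its x) by 190 mm (its y), 12 thick; origin: centre of its underside; z up. Steel pin at x 0, y -50 mm: 14 mm diameter up to 38 mm above the table, then a cone to a 4 mm tip at 52. The adapter waits near x 0, y +50, rim 12 above the table. Over the pin a sound one's rim goes down to the plate; a faulty one stops firmly, rim 45 (off-centre up to 52) above the table.
- tray: Fixed low white tray, 120 (its x) by 245 mm (its y), rim 22 mm high, floor 4 mm above the table; origin: centre of its underside; z up. A cross wall at y -22 mm makes a large compartment (pass), 137 mm long, centred at x 0, y +49, and a small one (fail), 92 mm long, centred at x 0, y -71. It may be turned any way round.
Mind the look-alikes: they are no part of the job. What is shaped like the part that bears adapter_a_center but blue is not meant.

How it is judged:
By the outcome, as a careful person would: the job done as asked, in the order asked, and still so for the second after the job is handed in, with the robot touching nothing.
It also fails if it takes over 43 s, if anything falls off the work surface, if the arm or the gripper's body presses on something with over 40 N, if the wrist force passes 120 N, or if a joint passes its speed limit or range.

## Robot

A 7-joint arm with a two-finger parallel gripper is mounted at the origin on the work surface. World frame = base frame: x ahead of the robot, y to its left, z up, the work surface at z = 0. Lengths are in m, angles in rad, forces in N, time in s.
With the tool pointing down it reaches from about 0.425 to 0.825 m from the base axis. Payload 3.6 kg.
Tool frame: the origin (TCP) lies where the fingers leave the gripper's body, on its centre line; the fingertips stand 73 mm ahead of it and the grasp point (between the pads) lies 54 mm ahead of it; x points along the fingers, y is the direction in which the jaws open and shut, and the axes are right-handed (so a half turn about x gives the same grasp; the last joint's range is limited). The gripper opens to 85 mm and grips with 20 to 120 N. Pads are 22 mm wide; open, the fingers measure 114 mm over their backs; the gripper's body (76 mm by 85 mm) begins 54 mm behind the grasp point. The pads swing forward as they close: fully open they stand 13 mm farther back than shut.
Start: joints at [1.317, 0.615, -0.013, 1.423, 0.008, 1.103, -0.04], TCP at [0.146, -0.633, 0.304] pointing down, gripper open.
Joint ranges: [-3.12, 3.12], [-0.3, 2.06], [-1.34, 1.32], [0.26, 2.42], [-1.36, 4.5], [0.01, 1.98], [-2.84, 2.84]. Speed limits (rad/s): [2.79, 2.79, 3.14, 3.14, 3.14, 3.14, 3.14].

## Interface

Orientations are given as a unit quaternion [x, y, z, w].
In Python, from station import arm, snapshot, camera_info, ticket gives the robot as it stands. Calls block until the motion is done:
- arm.movep(position, orientation): joint-space move of the TCP to a pose.
- arm.line_to(position, velocity=0.15, ori=None): straight line of the TCP; ori=None keeps the orientation; velocity is the mean speed in m/s.
- arm.move_j(angles): joint-space move.
- arm.move_gripper(opening, effort=None): opening from 0.0 (shut) to 1.0 (fully open); effort is the grip in N (None keeps the last); returns when the fingers have stopped.
- arm.pause(seconds).
- arm.ik(position, orientation): joint angles nearest the present ones, or None.
- snapshot(name): name is "scene" or "top"; returns the picture (480x640x3 uint8, blue, green, red); there is no depth.
- camera_info(name): a dict with "fx", "fy", "cx", "cy" (pixels), "dist_coeffs" ([k1, k2, p1, p2, k3] as OpenCV has them; the pictures are not rectified), "R" (3x3) and "t" (3): a world point X has camera coordinates R X + t. Camera axes: x right, y down, z forward; pixel columns grow to the right and rows downward; lengths in m; the calibration is good to about 2 mm. A picture is of the moment at which its call begins. camera_info takes no time and is no camera call.
A pose or a line that the arm cannot do raises arm.MotionError and nothing moves.
- ticket.finish_job(): hands the job in, once; it reports no verdict.
Readings, each from a call of its own:
- arm.read_time(): time.
- arm.read_joint_positions(): joint angles.
- arm.read_dq(): joint speeds.
- arm.read_effort(): joint torques, N m.
- arm.read_tool_pos(): TCP position.
- arm.read_eef_rot(): TCP orientation.
- arm.read_ft_force(): force on the tool from outside, world axes, zero at the start.
- arm.read_wrist_torque(): the same for the moment, N m.
- arm.read_opening(): opening from 0.0 (shut) to 1.0 (fully open).
Only numpy, scipy, OpenCV 4.12 (cv2) and the standard library are available. Lean on these libraries where they do the work, as an engineer would, in place of code of your own. Each camera call takes 0.05 s, during which the arm holds its last target.

## Working session

There is one attempt and no reset: what is moved stays moved. The work goes in short steps, each a Python script; the robot and the scene stay as the last script left them, time stands still between calls to the robot, and variables do not carry over. Pictures are saved under pics/ and viewed, and the job is handed in when it is done.

```bash
mkdir -p pics; ls
python3 - <<'E'
from station import arm, snapshot, camera_info
import cv2
for n in("scene","top"):
    cv2.imwrite(f"pics/{n}0.png",snapshot(n)); print(n,camera_info(n))
print(arm.read_time(),arm.read_eef_rot(),arm.read_tool_pos())
E
```

```text
pics
scene {'fx': 487.02463211425135, 'fy': 487.02463211425135, 'cx': 320.3833498823303, 'cy': 235.45060259512883, 'dist_coeffs': array([-0.02743862,  0.        ,  0.        ,  0.        ,  0.        ]), 'R': array([[ 0.90619248,  0.42285668,  0.00272371],
       [ 0.30819531, -0.6560327 , -0.68893886],
       [-0.28953556,  0.62515065, -0.72481434]]), 't': array([-0.58084038, -0.15800154,  1.09533064])}
top {'fx': 450.117120272381, 'fy': 450.117120272381, 'cx': 316.058078567959, 'cy': 239.26835311212605, 'dist_coeffs': array([-0.0955587,  0.       ,  0.       ,  0.       ,  0.       ]), 'R': array([[-0.01350809, -0.99937759, -0.03258781],
       [-0.99722257,  0.01585194, -0.07277262],
       [ 0.0732439 ,  0.03151428, -0.99681602]]), 't': array([0.02446296, 0.625942  , 0.8930587 ])}
0.1 [-0.70243954 -0.08088713  0.70268448 -0.07918642] [ 0.14602887 -0.63282443  0.30281188]
```

View pics/scene0.png

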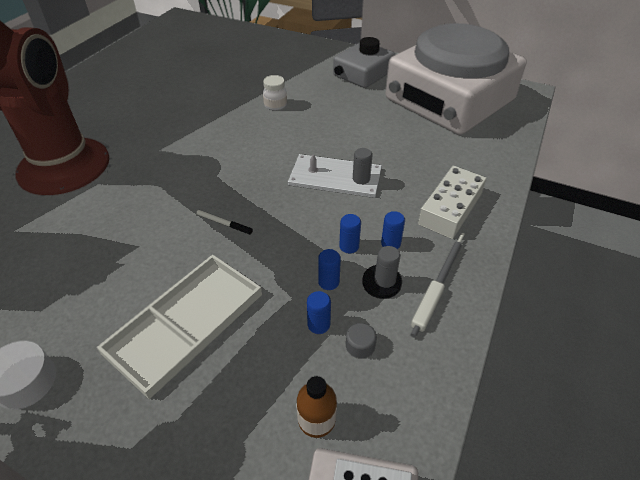

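View pics/top0.png

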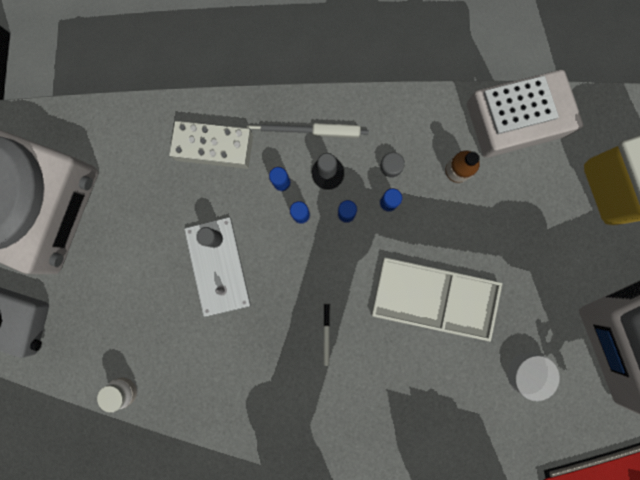

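Grey cylinders in the top view are at (209,237) on the gauge plate, (327,163) on the black stand (the spare), and (392,163), which is a short grey one on the table. The four cylinders near (279,178)–(391,199) are blue. The one on the plate fits the description, so I'll enlarge it to confirm.

Run:
```python
import cv2
t=cv2.imread("pics/top0.png");s=cv2.imread("pics/scene0.png")
cv2.imwrite("pics/c1.png",cv2.resize(t[200:330,165:265],None,fx=4.5,fy=4.5,interpolation=cv2.INTER_CUBIC))
cv2.imwrite("pics/c2.png",cv2.resize(s[135:210,275:395],None,fx=6,fy=6,interpolation=cv2.INTER_CUBIC))
cv2.imwrite("pics/c3.png",cv2.resize(t[245:350,360:515],None,fx=5,fy=5,interpolation=cv2.INTER_CUBIC))
```

```text
(no output)
```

View pics/c1.png

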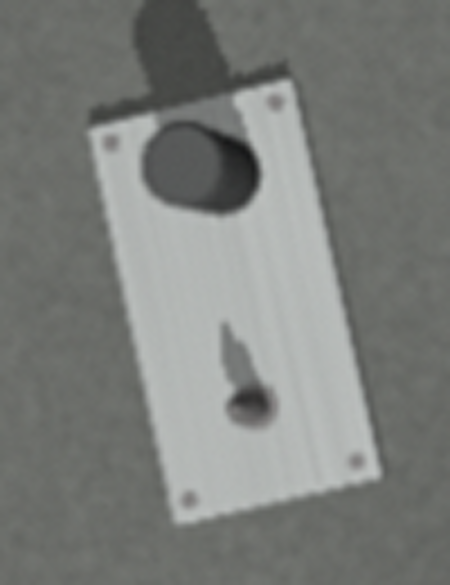

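View pics/c2.png

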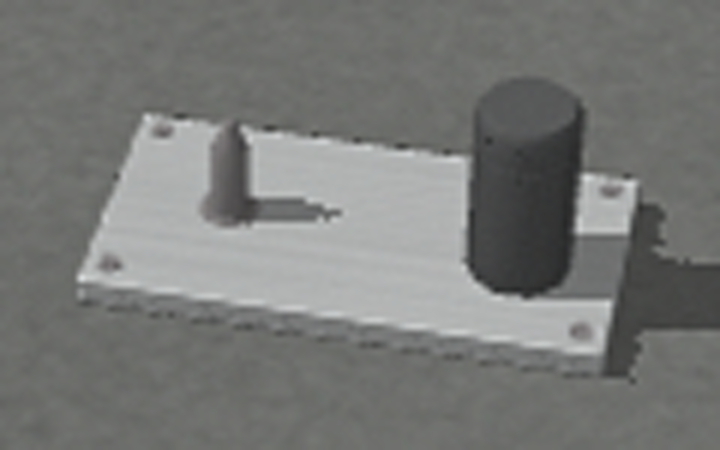

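View pics/c3.png

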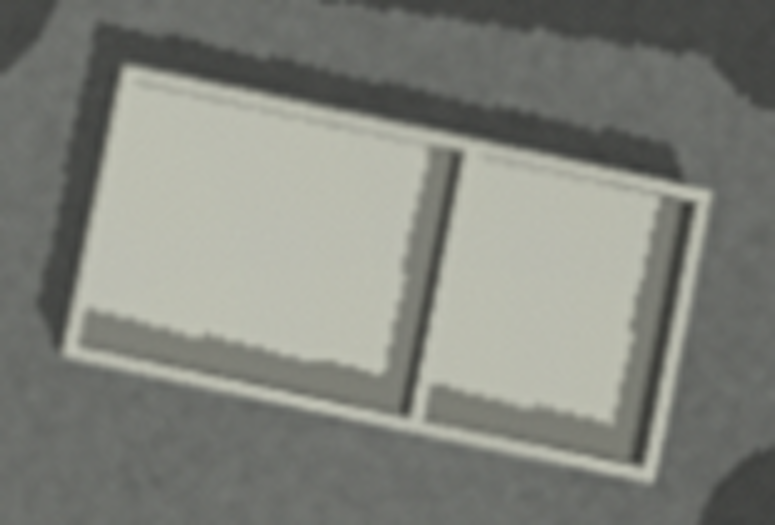

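The plate adapter in the enlarged crop is grey with a flat closed top, next to the pin, so it is the one meant. Next I'll fit the poses from both views.

```bash
cat > h.py <<'E'
import numpy as np, cv2
from scipy.optimize import least_squares
from station import camera_info
def proj(n,X):
    c=camera_info(n);K=np.array([[c['fx'],0,c['cx']],[0,c['fy'],c['cy']],[0,0,1]])
    return cv2.projectPoints(np.asarray(X,float).reshape(-1,1,3),cv2.Rodrigues(c['R'])[0],c['t'],K,c['dist_coeffs'])[0].reshape(-1,2)
def back(n,uv,z):
    c=camera_info(n);K=np.array([[c['fx'],0,c['cx']],[0,c['fy'],c['cy']],[0,0,1]])
    p=cv2.undistortPoints(np.array(uv,float).reshape(-1,1,2),K,c['dist_coeffs']).reshape(-1,2)
    d=np.c_[p,np.ones(len(p))]@c['R']; o=-c['R'].T@c['t']
    return (o+d*((z-o[2])/d[:,2])[:,None])
def un(pts,s,off): return (np.array(pts,float)+.5)/s-.5+np.array(off)
def rect(P,L):  # corners -> fit pose; corners in local order
    P=P[:,:2];c=P.mean(0);q=P-c
    a=np.arctan2((L[:,0]*q[:,1]-L[:,1]*q[:,0]).sum(),(L*q).sum())
    R=np.array([[np.cos(a),-np.sin(a)],[np.sin(a),np.cos(a)]])
    return c,a,np.linalg.norm(q-L@R.T,axis=1)
E
python3 - <<'E'
from h import *
np.set_printoptions(precision=4,suppress=True)
T=lambda p:un(p,4.5,(165,200)); S=lambda p:un(p,6,(275,135))
# gauge local: adapter end y+
pt=back('top',T([(90,128),(291,79),(381,477),(177,523)]),.012)
ps=back('scene',S([(640,181),(607,355),(80,285),(145,114)]),.012)
print(pt,ps)
for n,P in(('top',pt),('scene',ps)):
    # determine handedness: rows order both: adapter end two first
    L=np.array([[-.05,.095],[.05,.095],[.05,-.095],[-.05,-.095]])
    best=min((rect(P,L*f) for f in([1,1],[-1,1])),key=lambda r:r[2].sum());print(n,best)
    c,a,_=best;R=np.array([[np.cos(a),-np.sin(a)],[np.sin(a),np.cos(a)]])
    print(' pin',c+R@[0,-.05],'adapter nominal',c+R@[0,.05])
print('A top',back('top',T([(182,165)]),.082),back('top',T([(220,173)]),.012))
print('A scene',back('scene',S([(528,110)]),.082),back('scene',S([(519,262)]),.012))
print('pin',back('scene',S([(234,123)]),.052),back('scene',S([(226,212)]),.012),back('top',T([(248,402)]),.052),back('top',T([(253,408)]),.012))
P=back('top',un([(122,64),(713,188),(655,483),(62,355)],5,(360,245)),.022);print(P)
L=np.array([[-.06,.1225],[-.06,-.1225],[.06,-.1225],[.06,.1225]])
c,a,r=min((rect(P,L*f) for f in([1,1],[-1,1])),key=lambda r:r[2].sum());print('tray',c,a,r)
R=np.array([[np.cos(a),-np.sin(a)],[np.sin(a),np.cos(a)]])
print('large',c+R@[0,.049],'small',c+R@[0,-.071])
E
```

```text
[[0.6551 0.2917 0.012 ]
 [0.6762 0.1964 0.012 ]
 [0.4924 0.1549 0.012 ]
 [0.4718 0.2499 0.012 ]] [[0.6534 0.2929 0.012 ]
 [0.6764 0.1967 0.012 ]
 [0.4936 0.152  0.012 ]
 [0.4694 0.2511 0.012 ]]
top (array([0.5739, 0.2232]), np.float64(-1.3493355015197106), array([0.0013, 0.0017, 0.0013, 0.002 ]))
 pin [0.5251 0.2122] adapter nominal [0.6227 0.2342]
scene (array([0.5732, 0.2232]), np.float64(-1.33826658186894), array([0.0011, 0.0008, 0.0014, 0.0012]))
 pin [0.5245 0.2117] adapter nominal [0.6219 0.2347]
A top [[0.6311 0.2279 0.082 ]] [[0.633  0.2297 0.012 ]]
A scene [[0.6303 0.2264 0.082 ]] [[0.6302 0.2304 0.012 ]]
pin [[0.5255 0.2128 0.052 ]] [[0.5227 0.2111 0.012 ]] [[0.5285 0.2065 0.052 ]] [[0.5244 0.2142 0.012 ]]
[[ 0.5873 -0.122   0.022 ]
 [ 0.5328 -0.3621  0.022 ]
 [ 0.4143 -0.3346  0.022 ]
 [ 0.4704 -0.0953  0.022 ]]
tray [ 0.5012 -0.2285] -0.22662748938960442 [0.0006 0.001  0.0009 0.0004]
large [ 0.5122 -0.1808] small [ 0.4852 -0.2977]
```

Both views agree: the plate adapter is at about (0.631, 0.228), the pin at about (0.525, 0.212) and the tray fits to within 1 mm. Next I'll move above the adapter.

```bash
cat >> h.py <<'E'
from scipy.spatial.transform import Rotation as Ro
def quat(t):
    x=np.array([0,0,-1.]);y=np.array([np.cos(t),np.sin(t),0]);return Ro.from_matrix(np.c_[x,y,np.cross(x,y)]).as_quat()
E
python3 - <<'E'
from h import *
from station import arm,snapshot
np.set_printoptions(precision=3,suppress=True)
q0=np.array(arm.read_joint_positions());print(q0)
for d in(103,-77):
    Q=quat(np.radians(d))
    for p in([.631,.228,.25],[.631,.228,.111],[.525,.212,.2],[.512,-.181,.2],[.485,-.298,.1]):
        q=arm.ik(p,Q);print(d,p,None if q is None else np.array(q))
E
```

```text
[ 1.318  0.616 -0.013  1.425  0.008  1.103 -0.04 ]
103 [0.631, 0.228, 0.25] [ 0.149  0.95  -1.151  1.403  0.868  1.339  0.765]
103 [0.631, 0.228, 0.111] [ 0.157  1.15  -1.153  1.511  1.095  1.218  0.62 ]
103 [0.525, 0.212, 0.2] [ 0.211  0.89  -1.151  1.771  0.908  1.12   0.545]
103 [0.512, -0.181, 0.2] [ 0.952  0.86  -1.151  1.836  0.901  1.082  1.244]
103 [0.485, -0.298, 0.1] [ 1.134  1.082 -1.153  1.827  1.147  1.087  1.316]
-77 [0.631, 0.228, 0.25] [-0.201  0.716 -0.329  1.416  0.247  1.05  -1.921]
-77 [0.631, 0.228, 0.111] [-0.323  0.859 -0.101  1.529  0.111  0.759 -1.814]
-77 [0.525, 0.212, 0.2] [-0.235  0.623 -0.293  1.785  0.245  0.769 -1.998]
-77 [0.512, -0.181, 0.2] [ 0.359  0.58  -0.09   1.854  0.076  0.711 -1.118]
-77 [0.485, -0.298, 0.1] [ 0.524  0.761 -0.018  1.847  0.024  0.534 -0.854]
```

Run:
```python
from h import *
from station import arm,snapshot
np.set_printoptions(precision=4,suppress=True)
Q=quat(np.radians(-77))
arm.movep([.631,.228,.23],Q);print(arm.read_time(),arm.read_tool_pos(),arm.read_ft_force())
arm.line_to([.631,.228,.113],.12)
print(arm.read_time(),arm.read_tool_pos(),arm.read_ft_force())
s=snapshot('scene');t=snapshot('top')
cv2.imwrite("pics/d.png",np.hstack([cv2.resize(s[70:220,270:420],(400,400)),cv2.resize(t[190:330,150:290],(400,400))]))
```

```text
3.55 [0.6315 0.2267 0.23  ] [-0.0846  0.0542 -0.4008]
4.675 [0.6316 0.2283 0.114 ] [-0.2001  0.5131  1.3133]
```

View pics/d.png

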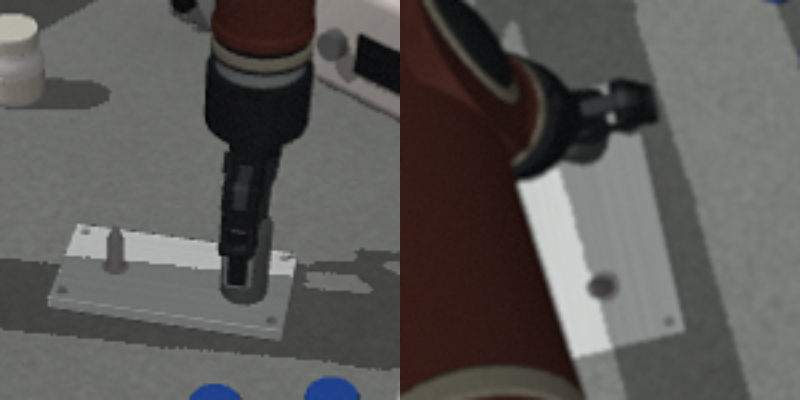

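The fingers straddle the adapter, at about (245,265) in the left crop, and the offset matches the jaw direction. I'll grip and lift.

Run:
```python
from h import *
from station import arm,snapshot
np.set_printoptions(precision=4,suppress=True)
arm.move_gripper(0,50);print(arm.read_time(),arm.read_opening(),arm.read_ft_force(),arm.read_tool_pos())
arm.line_to([.631,.228,.20],.12);arm.pause(.2)
print(arm.read_time(),arm.read_opening(),arm.read_ft_force(),arm.read_wrist_torque())
arm.line_to([.525,.212,.20],.12);arm.line_to([.525,.212,.168],.12)
arm.pause(.2)
print(arm.read_time(),arm.read_tool_pos(),arm.read_ft_force())
s=snapshot('scene');t=snapshot('top')
cv2.imwrite("pics/e_s.png",cv2.resize(s[90:215,270:395],(600,600),interpolation=cv2.INTER_CUBIC))
cv2.imwrite("pics/e_t.png",cv2.resize(t[190:330,150:290],(600,600),interpolation=cv2.INTER_CUBIC))
```

```text
5.275 0.4381914012494619 [ 0.4649 -0.6884  1.1162] [0.6313 0.2283 0.1135]
6.35 0.4347360341826699 [ 0.0266  0.236  -1.4969] [ 0.0373 -0.0093 -0.0676]
8.0083 [0.5255 0.2123 0.1688] [ 0.001   0.0492 -1.382 ]
```

View pics/e_s.png

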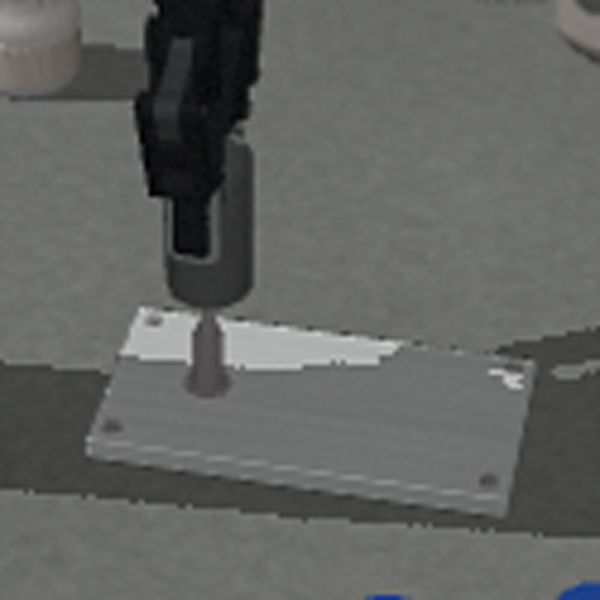

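View pics/e_t.png

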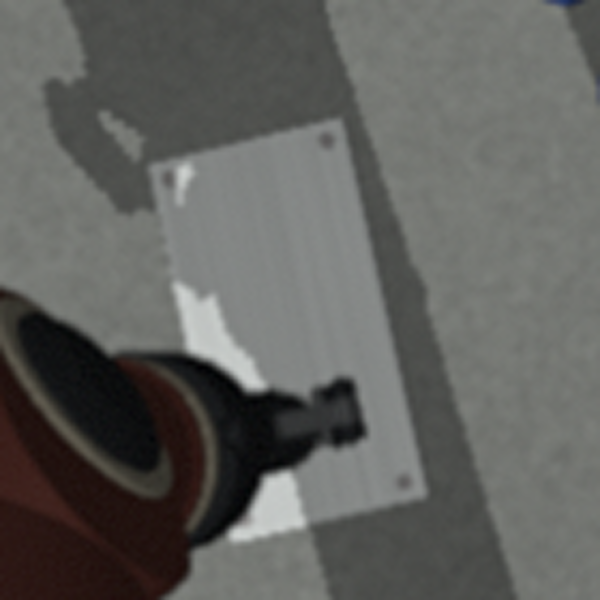

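The rim sits centred over the pin in the scene view: the adapter spans x 167–253 and the pin 193–222. I'll lower it in small steps and watch the force.

Run:
```python
from h import *
from station import arm,snapshot
np.set_printoptions(precision=4,suppress=True)
f0=arm.read_ft_force()[2]
arm.line_to([.525,.212,.158],.08)
z=.158
while z>.113:
    z=max(z-.004,.113)
    arm.line_to([.525,.212,z],.05)
    f=np.array(arm.read_ft_force());p=arm.read_tool_pos()
    print(round(arm.read_time(),2),round(z,4),p,'rim',round(p[2]-.1015,4),f)
    if abs(f[2]-f0)>8: break
arm.pause(.2);print(arm.read_ft_force(),arm.read_tool_pos(),arm.read_time())
s=snapshot('scene')
cv2.imwrite("pics/f_s.png",cv2.resize(s[90:215,270:395],(600,600),interpolation=cv2.INTER_CUBIC))
```

```text
8.63 0.154 [0.5249 0.2119 0.1538] rim 0.0523 [-0.2822  0.0404 -0.883 ]
8.88 0.15 [0.5249 0.2119 0.1497] rim 0.0482 [ 0.6265 -1.6081  0.034 ]
9.13 0.146 [0.5245 0.2124 0.1457] rim 0.0442 [-1.3141  0.7922 -1.6746]
9.38 0.142 [0.5248 0.2127 0.144 ] rim 0.0425 [-5.0175  0.1654 11.954 ]
[-3.6965 -0.5329 11.5291] [0.5248 0.2127 0.144 ] 9.5833
```

View pics/f_s.png

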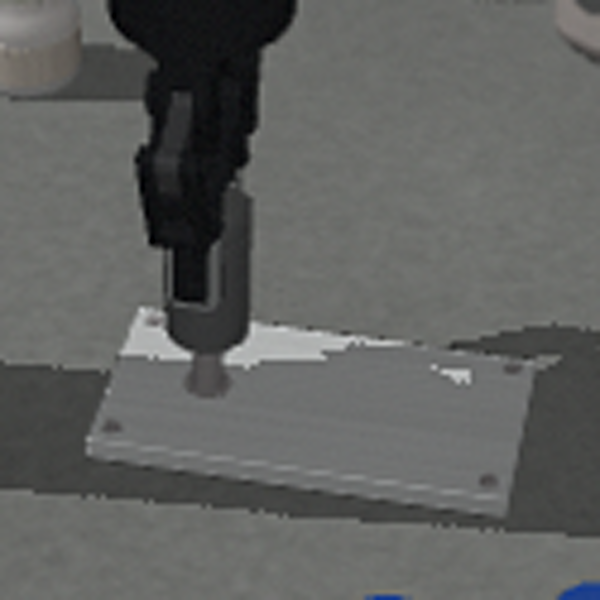

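It stopped firmly with the rim at about 43–44 mm and the pin nose inside it. This looks like a faulty bore. To rule out a badly off-centre sound one, I'll check the centring from the image and repeat the test with deliberate small offsets.

Run:
```python
from h import *
from station import arm,snapshot
np.set_printoptions(precision=4,suppress=True)
E=lambda p:un(p,4.8,(270,90))
print('rim',back('scene',E([(210,282)]),.0673),'rim f',back('scene',E([(208,353-26)]),.0435),'tip',back('scene',E([(208,312)]),.052),'base',back('scene',E([(207,383)]),.012))
for dx,dy in((.003,0),(-.002,.003),(-.002,-.003)):
    arm.line_to([.525,.212,.158],.1)
    arm.line_to([.525+dx,.212+dy,.158],.1);f0=np.array(arm.read_ft_force())
    z=.150
    while z>.113:
        arm.line_to([.525+dx,.212+dy,z],.06);f=np.array(arm.read_ft_force())-f0
        if f[2]>7:break
        z-=.003
    print(dx,dy,'z',round(z,4),arm.read_tool_pos(),f,arm.read_time())
```

```text
rim [[0.5238 0.2155 0.0673]] rim f [[0.5233 0.214  0.0435]] tip [[0.5235 0.2138 0.052 ]] base [[0.5229 0.2132 0.012 ]]
0.003 0 z 0.15 [0.5293 0.2125 0.152 ] [-1.7559 -0.8645 13.8994] 10.475
-0.002 0.003 z 0.141 [0.5244 0.2134 0.144 ] [ 0.0514 -7.1562 16.7115] 12.0083
-0.002 -0.003 z 0.141 [0.5241 0.2119 0.1441] [-0.4742  4.7175 14.8117] 13.6167
```

Faulty is confirmed. With ±3 mm offsets in y it stops at the same height and is pulled back to centre, and with +3 mm in x it rests on the tip. That only fits a narrow bore, so it goes in the small compartment.

Run:
```python
from h import *
from station import arm,snapshot
np.set_printoptions(precision=4,suppress=True)
Q=quat(np.radians(-77))
arm.line_to([.525,.212,.21],.12)
arm.movep([.485,-.298,.19],Q);arm.line_to([.485,-.298,.135],.12);arm.pause(.2)
print(arm.read_time(),arm.read_tool_pos(),arm.read_ft_force(),arm.read_opening())
s=snapshot('scene');t=snapshot('top')
cv2.imwrite("pics/g.png",np.hstack([cv2.resize(s[230:410,80:280],(400,360)),cv2.resize(t[230:360,360:520],(400,360))]))
```

```text
17.0083 [ 0.4856 -0.2982  0.136 ] [ 0.3854 -0.3357 -0.7541] 0.4369394903649884
```

View pics/g.png

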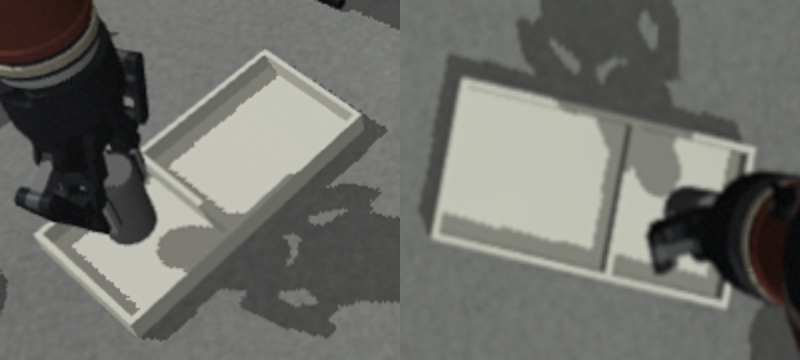

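The adapter hangs over the small compartment. I'll lower it to contact, release, retreat straight up and check.

Run:
```python
from h import *
from station import arm,snapshot
np.set_printoptions(precision=4,suppress=True)
f0=np.array(arm.read_ft_force())
arm.line_to([.485,-.298,.112],.08);z=.112
while z>.100:
    f=np.array(arm.read_ft_force())-f0
    print(round(z,4),arm.read_tool_pos()[2],f)
    if f[2]>4:break
    z-=.0015;arm.line_to([.485,-.298,z],.03)
arm.pause(.2);arm.move_gripper(.8);arm.pause(.3)
arm.line_to([.485,-.298,.22],.1)
arm.movep([.40,-.50,.3],arm.read_eef_rot());arm.pause(.1)
print(arm.read_time(),arm.read_ft_force(),arm.read_opening())
s=snapshot('scene');t=snapshot('top')
cv2.imwrite("pics/h_s.png",s);cv2.imwrite("pics/h_t.png",t)
cv2.imwrite("pics/h.png",np.hstack([cv2.resize(s[230:410,80:280],(400,360)),cv2.resize(t[230:360,360:520],(400,360))]))
```

```text
0.112 0.11135716867120729 [ 1.4484 -0.3722  0.4377]
0.1105 0.11072304718290606 [ 1.4817 -1.3012 -0.3411]
0.109 0.10902788870189603 [ 0.5767  0.007  -0.2084]
0.1075 0.10739739632178347 [ 0.1035 -0.3223 -0.9654]
0.106 0.105874909842464 [ 1.5359 -0.2867  0.3075]
0.1045 0.10550507976949455 [-0.3387 -1.1454  6.2771]
22.0333 [-0.6406  0.622  -0.8469] 0.798620107345322
```

View pics/h.png

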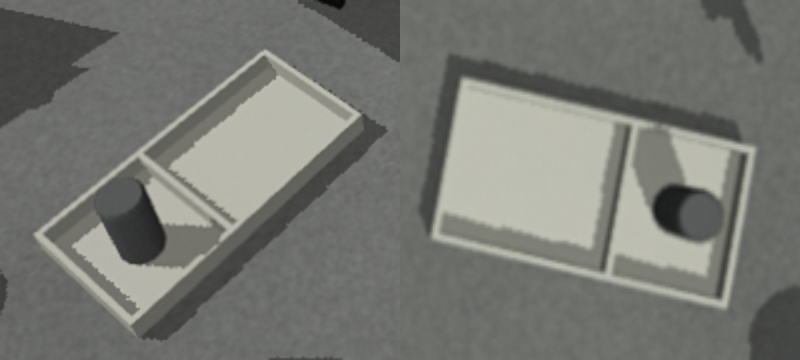

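View pics/h_s.png

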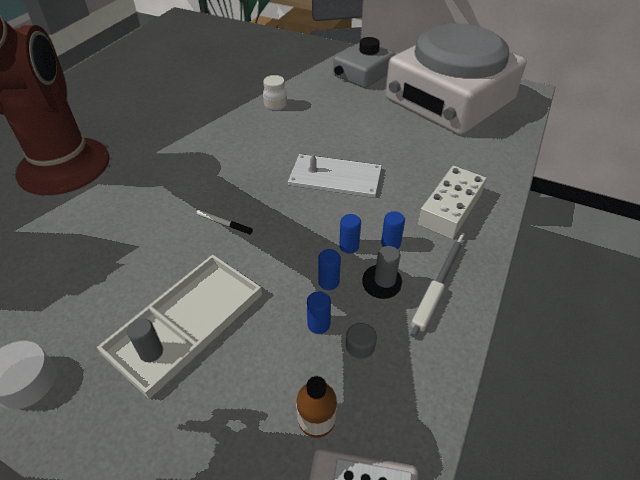

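It stands free in the small compartment, and the spare is still on its stand at (386,266). I'll check numerically that it is upright, then hand in.

Run:
```python
from h import *
from station import ticket,arm
np.set_printoptions(precision=4,suppress=True)
S=lambda p:un(p,2,(80,230))
print('top centre',back('scene',S([(122,197)]),.074),'base',back('scene',S([(140,245)]),.004))
a=np.linspace(0,2*np.pi,60)
im=cv2.imread('pics/h_s.png');big=cv2.resize(im[230:410,80:280],None,fx=4,fy=3.3)
big=cv2.resize(im[300:380,100:200],None,fx=7,fy=7,interpolation=cv2.INTER_CUBIC)
for z in(.004,.074):
    P=proj('scene',np.c_[.4856+.019*np.cos(a),-.298+.019*np.sin(a),0*a+z])
    cv2.polylines(big,[(((P-[100,300])+.5)*7-.5).astype(np.int32)],True,(0,0,255),1)
cv2.imwrite('pics/k.png',big);print(arm.read_time())
```

```text
top centre [[ 0.4876 -0.2979  0.074 ]] base [[ 0.4832 -0.2993  0.004 ]]
22.1333
```

View pics/k.png

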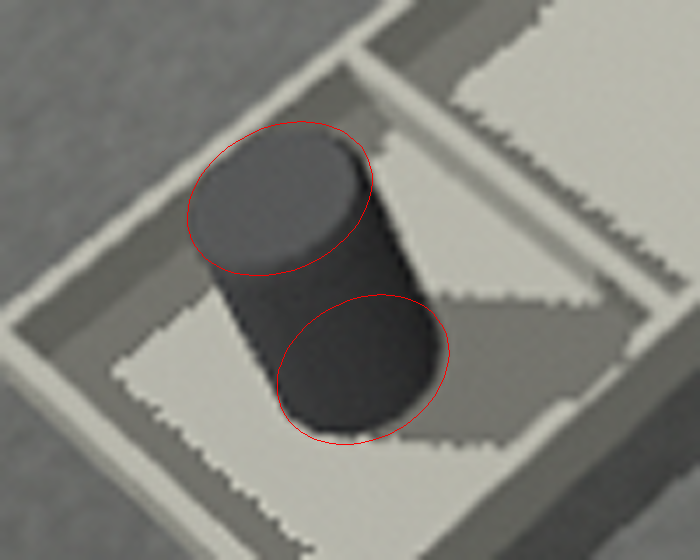

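The projected rims of an upright cylinder match the adapter, so it is standing straight inside the small compartment. I'm handing in.

```bash
python3 -c "
from station import ticket,arm
print(ticket.finish_job(),arm.read_time())"
```

```text
the job is handed in; nothing more can be done
the job is handed in; nothing more can be done
```

The grey adapter from the gauge plate stopped on the pin's nose, so I judged it faulty. It now stands upright in the tray's small compartment, and I handed the job in at about 22 s.

- **Test result:** It stopped at about 12 N with the rim about 42.5–44 mm above the table; a sound one would have gone down to 12 mm. I lowered it three more times, slightly off centre. At ±3 mm in y it stopped at the same height with a force pushing it back to centre. At +3 mm in x it rested on the pin's tip, at about 50.5 mm. Only a narrow bore fits that.
- **Final position:** The last pictures show the adapter upright and free in the small compartment. The spare is still on its black stand, nothing else looks moved, and the gripper is clear.
- **Disagreement:** The measured stop height is 1–2.5 mm below the stated 45 mm. I found no sign of the adapter slipping in the grip and did not find the cause, but it does not change the result.

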